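Roll a tube blank mark-up and load it in the laser cradle

ROBOT

A 6-joint arm with a two-finger parallel gripper is mounted at the origin on the work surface. World frame = base frame: x ahead of the robot, y to its left, z up, the work surface at z = 0. Lengths are in m, angles in rad, forces in N, time in s.
With the tool pointing down it reaches from about 0.325 to 0.9 m from the base axis. Payload 3.5 kg.
Tool frame: the origin (TCP) lies midway between the tips of the shut fingers; the grasp point (between the pads) lies 19 mm behind it (manip.grip_depth is the z of the grasp point in the tool frame, in m); z points along the fingers, x is the direction in which the jaws open and shut, and the axes are right-handed (so a half turn about z gives the same grasp; the last joint's range is limited). The gripper opens to 85 mm and grips with 20 to 120 N. Pads are 22 mm wide; open, the fingers measure 114 mm over their backs; the gripper's body (76 mm by 85 mm) begins 54 mm behind the grasp point. The pads swing forward as they close: fully open they stand 13 mm farther back than shut.
Start: joints at [1.124, 0.276, -0.026, 1.268, 0, 1.467], TCP at [0.211, 0.588, 0.231] pointing down, gripper open.
Joint ranges: [-3.12, 3.12], [-0.85, 1.88], [-1.08, 1.24], [-1.95, 2.15], [-1.57, 1.53], [-3.14, 3.14]. Speed limits (rad/s): [2.57, 2.57, 3.14, 3.14, 3.14, 3.14].

INTERFACE

Orientations are given as a unit quaternion [x, y, z, w].
In Python, from workcell import manip, imaging, finder gives the robot as it stands.
- The arm moves only by the shell command python3 -m creep 'ROWS' [FORCE]. ROWS is JSON, a list of rows, each a list of 3 entries, a list of its own where there are three numbers: the shift along the tool's x, y, z in mm, then the turn, a rotation vector about the tool's x, y, z in degrees, then the opening in per cent of the stroke, from 0 (shut) to 100 (fully open). In form: [[[x, y, z], [rx, ry, rz], gripper], ...]. A call has 1 to 8 rows; each row shifts and turns the commanded pose from where the row before left it, along the tool's axes as they then stand; what a row does not reach is not made up. A row lasts 1/10 s, in which the tool goes at most 50 mm and 8.59 degrees, less where a joint would pass 70% of its speed; a pose out of reach is approached as far as the arm can. A call is refused whole if a number of a shift passes 50 or a number of a turn 8.59, either way. A call with a gripper value outside its range is refused whole. The fingers move at their own pace and stop on an object; FORCE is the grip in N (left out, the last holds). Time passes only in rows, so rows that do not move let the fingers close. It gives the time, the measured TCP pose, the force and the opening at its end, in the units of the state.
- manip.get_state(): the state, without advancing time (a new reading comes with each control period).
- imaging.grab_frame(name): name is "side" or "top"; returns a dict with "color" (480x640x3 uint8, blue, green, red), "fx", "fy", "cx", "cy" (pixels), "distortion" ([k1, k2, p1, p2, k3] as OpenCV has them; the pictures are not rectified), "R" (3x3) and "t" (3): a world point X has camera coordinates R X + t. Camera axes: x right, y down, z forward; pixel columns grow to the right and rows downward; lengths in m; the calibration is good to about 2 mm. A picture is of the moment at which its call begins. There is no depth.
- manip.close_job(): hands the job in, once; it reports no verdict.
Trained networks look in a picture, given as the dict that the camera call returned (one of the last four; its "shot" number tells which), for a name from the list of things; names that differ only in an ending like _2 or _b are one class to them, and where a whole thing is asked for, a point or a joint stands for the part that bears it (a point fixed in the world has none). Each returns a list of dicts, best first, with "score" (0 to 1); they miss things now and then, are a little off and sometimes report something else, mostly with a low value. They report only what shows in the picture. A call takes as long as a camera call. They do not tell look-alikes from the thing itself.
- finder.look_for(picture, query): "xy" ([column, row] in pixels, amid what is visible of it).
- finder.masks_of(picture, query): "mask" (480x640 bool, what is visible of it) and "xy" ([column, row] in pixels, amid what is visible of it).
- finder.place_of(picture, query): "xy" ([column, row] in pixels: a listed point, or the origin of a listed thing).
The state is a dict: "time": time; "qpos": joint angles; "joint_vel": joint speeds; "joint_torque": joint torques, N m; "ee_pos": TCP position; "orientation": TCP orientation; "ft_force": force on the tool from outside, world axes, zero at the start; "moment": the same for the moment, N m; "grip_width": opening from 0.0 (shut) to 1.0 (fully open).
Only numpy, scipy, OpenCV 4.12 (cv2) and the standard library are available. Lean on these libraries where they do the work, as an engineer would, in place of code of your own. Each camera call takes 0.05 s, during which the arm holds its last target. There are 200 camera calls.

TASK

Take the aluminium tube from the black V-stand, lay it down flat on the black rubber mat and let go, then turn it by rolling it along the mat until its blue strip faces straight up. Then pick it up again and lay it in the two yellow V-supports of the laser cradle, centred lengthwise, blue strip still straight up. Turn it only on the mat, never in the air, set it down rather than dropping it, and leave the jar, the wrench and the blue offcut where they are.

Things in the scene. Friction and masses are not known exactly. Their poses are not given: they have to be found in the camera images.
- tube: Aluminium tube, closed ends, 32 mm in diameter, 180 mm long. Origin at the middle of its axis, x along it; z points out through the middle of the blue strip (140 x 10 mm, along the tube); a thin red line on the reverse (-z). On each dark end face a blue radial bar points to the strip. Starts in the stand, strip about 126 degrees from straight up, to either side.
- stand: Starting stand, fixed: two black V-supports on a wooden base 150 x 90 x 10 mm. Origin: middle of the base's underside, x along the tube's axis, z up. The 90-degree Vs, each 14 mm thick along x, 64 mm wide, 64 mm high, stand at x = -45 and +45 mm (76 mm clear between). A tube lying in both has its axis 60 mm above the bench.
- cradle: Laser cradle, fixed: same shape, sizes and axes as the stand, but yellow V-supports on a dark steel base. Origin: middle of the base's underside, x along the axis of a tube lying in both Vs, z up. A seated tube's axis is 60 mm above the bench at y = 0; either end may be at +x. Centred: the tube's middle at x = 0.
- mat: Black rubber mat fixed flat on the bench, 240 x 240 x 4 mm, sides along the world x and y. Origin at the middle of its underside. A tube lying on it has its axis 20 mm above the bench.
- jar: Amber glass jar with a black lid, 52 mm in diameter, 70 mm high. Origin at the middle of its underside. Leave alone.
- wrench: Steel wrench lying on the bench, about 180 mm long along its x. Leave alone.
- offcut: Blue steel offcut plate, 115 x 60 x 6 mm, lying on the bench. Origin at its underside, 12 mm from its middle. Leave alone.
Things that resemble listed ones, but are neither listed nor needed, are in the scene too. There is more than one size of the tube; the one meant has the size given above. What is shaped like the cradle but turquoise is not meant.

How it is judged:
By the outcome, as a careful person would: the job done as asked, in the order asked, and still so for the second after the job is handed in, with the robot touching nothing.
It also fails if it takes over 51 s, if anything falls off the work surface, if the arm or the gripper's body presses on something with over 40 N, if the wrist force passes 120 N, or if a joint passes its speed limit or range.

## Working session

There is one attempt and no reset: what is moved stays moved. The work goes in short steps, Python scripts to look and compute and a shell command to move; the robot and the scene stay as the last step left them, time stands still between calls to the robot, and variables do not carry over. Pictures are saved under pics/ and viewed, about 8 in all and at most 12, crops included, and the job is handed in when it is done.

```bash
mkdir -p pics; ls
cat > h.py <<'E'
import numpy as np, cv2
from workcell import manip, imaging, finder
from scipy.spatial.transform import Rotation as Rn
def K(f): return np.array([[f['fx'],0,f['cx']],[0,f['fy'],f['cy']],[0,0,1.]])
def ray(f,uv):
    p=cv2.undistortPoints(np.array([[uv]],float),K(f),np.array(f['distortion'],float))[0,0]
    R=np.array(f['R']);t=np.array(f['t']); return -R.T@t, R.T@np.array([p[0],p[1],1.])
def onz(f,uv,z):
    o,d=ray(f,uv); return o+d*(z-o[2])/d[2]
def tri(f1,u1,f2,u2):
    o1,d1=ray(f1,u1);o2,d2=ray(f2,u2);d1/=np.linalg.norm(d1);d2/=np.linalg.norm(d2)
    s=np.linalg.lstsq(np.c_[d1,-d2],o2-o1,rcond=None)[0]
    a=o1+s[0]*d1;b=o2+s[1]*d2; return (a+b)/2,np.linalg.norm(a-b)
def proj(f,P):
    return cv2.projectPoints(np.array(P,float).reshape(-1,1,3),cv2.Rodrigues(np.array(f['R'],float))[0],np.array(f['t'],float),K(f),np.array(f['distortion'],float))[0][:,0]
E
python3 - <<'E'
from h import *
np.set_printoptions(precision=4,suppress=True)
s=manip.get_state();print({k:np.round(v,3) for k,v in s.items()},manip.grip_depth)
for n in ("side","top"):
    f=imaging.grab_frame(n);cv2.imwrite(f'pics/{n}0.png',f['color'])
    o,_=ray(f,(320,240));print(n,f['fx'],'cam at',o,np.array(f['R'])[2])
    for q in ("tube","stand","cradle","mat","jar","wrench","offcut"):
        print(q,[(np.round(d['xy'],1).tolist(),round(float(d['score']),2),onz(f,d['xy'],0)[:2].round(3).tolist()) for d in finder.place_of(f,q)][:5])
E
```

```text
pics
{'time': np.float64(0.0), 'qpos': array([ 1.124,  0.277, -0.028,  1.268, -0.   ,  1.467]), 'joint_vel': array([-0.001, -0.   ,  0.001,  0.   , -0.001, -0.001]), 'joint_torque': array([  0.001, -44.551,  29.521,   0.016,  -0.   ,  -0.   ]), 'ee_pos': array([0.21 , 0.588, 0.23 ]), 'orientation': array([ 0.818,  0.576, -0.001,  0.001]), 'ft_force': array([ 0.748, -0.578, -0.542]), 'moment': array([ 0.055, -0.007,  0.018]), 'grip_width': np.float64(1.001)} -0.0187
side 551.0095602116432 cam at [ 0.2487 -1.0829  0.8373] [ 0.1902  0.8282 -0.5272]
tube [([286.6, 187.8], 0.93, [0.486, 0.581]), ([284.9, 214.9], 0.87, [0.449, 0.397])]
stand [([283.0, 232.0], 0.57, [0.427, 0.297])]
cradle [([335.2, 363.4], 0.64, [0.446, -0.262]), ([255.7, 384.6], 0.58, [0.274, -0.282])]
mat [([344.2, 280.6], 0.58, [0.539, 0.019])]
jar [([376.6, 233.2], 0.92, [0.69, 0.221]), ([348.5, 279.1], 0.4, [0.552, 0.023]), ([335.6, 366.9], 0.18, [0.444, -0.272])]
wrench [([424.4, 261.9], 0.65, [0.77, 0.046])]
offcut [([436.4, 325.9], 0.89, [0.699, -0.204])]
top 581.1957154500042 cam at [0.2491 0.0994 1.4628] [ 0.1776  0.0107 -0.984 ]
tube [([151.5, 251.4], 0.96, [0.477, 0.544]), ([247.6, 268.9], 0.86, [0.437, 0.296])]
stand [([247.5, 272.3], 0.86, [0.429, 0.296])]
cradle [([465.3, 268.9], 0.93, [0.449, -0.256]), ([475.4, 342.4], 0.68, [0.266, -0.278]), ([355.9, 225.8], 0.26, [0.555, 0.022])]
mat [([356.9, 225.7], 0.94, [0.555, 0.02])]
jar [([276.6, 172.2], 0.85, [0.694, 0.231])]
wrench [([350.6, 148.2], 0.61, [0.763, 0.039])]
offcut [([448.3, 168.9], 0.96, [0.712, -0.218])]
```

View pics/side0.png

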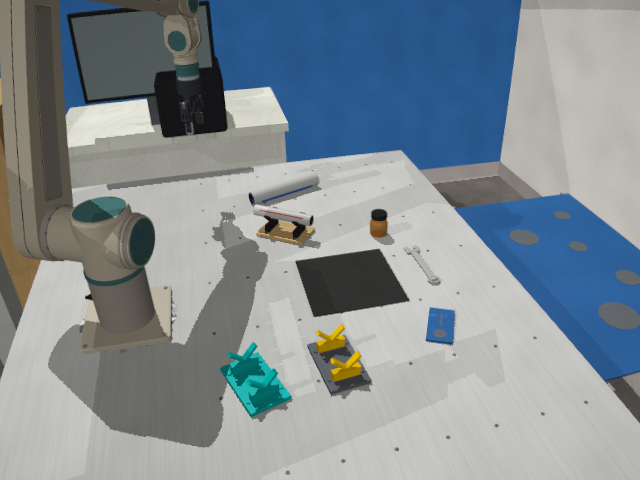

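View pics/top0.png

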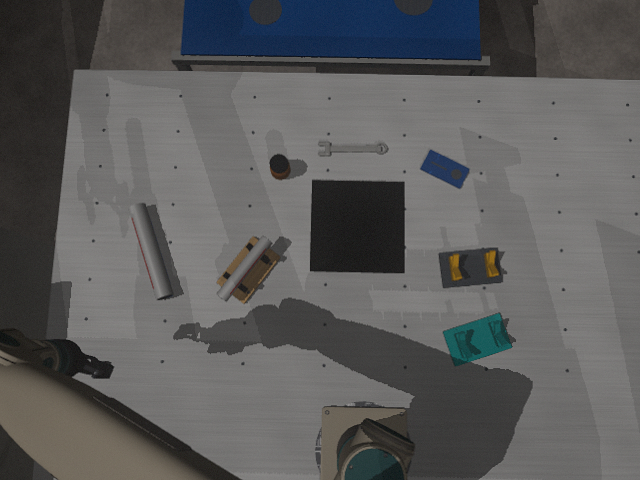

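Side view: long decoy tube at (287,188), the tube in the stand at (285,215) with its red line facing the camera, the jar at (377,223), yellow cradle at (336,360), turquoise decoy at (256,380). Top view: decoy tube (152,251), tube (245,268), yellow cradle (471,268), turquoise one (477,339). I choose the tube in the wooden stand, and the yellow cradle. Next I'll measure them and check with a close crop.

Run:
```python
from h import *
np.set_printoptions(precision=4,suppress=True)
fs={n:imaging.grab_frame(n) for n in("side","top")}
def ends(m):
    # min-area rect end midpoints
    c=max(cv2.findContours(m.astype(np.uint8),0,2)[0],key=cv2.contourArea)
    (cx,cy),(w,h),a=cv2.minAreaRect(c); 
    if w<h: w,h,a=h,w,a+90
    d=np.array([np.cos(np.radians(a)),np.sin(np.radians(a))]); 
    e=[np.array([cx,cy])-d*w/2,np.array([cx,cy])+d*w/2]
    return sorted(e,key=lambda p:p[0]),w,h
E={}
for n,near in(("side",(285,215)),("top",(247,268))):
    ms=finder.masks_of(fs[n],"tube"); m=min(ms,key=lambda d:np.hypot(*(np.array(d['xy'])-near)))
    E[n]=ends(m['mask']);print(n,E[n],m['xy'])
    f=fs[n]
    print('ends on z=.06',[onz(f,p,.06) for p in E[n][0]],'mid xy',onz(f,m['xy'],.06))
P=[tri(fs['side'],a,fs['top'],b) for a,b in zip(E['side'][0],E['top'][0])];print(P)
a,b=P[0][0],P[1][0];print('len',np.linalg.norm(a-b),'mid',(a+b)/2,'az',np.degrees(np.arctan2(*(b-a)[[1,0]])))
# stand & cradle base: triangulate origins, edges from top mask
pl={(n,q):finder.place_of(fs[n],q) for n in fs for q in("stand","cradle","mat","tube")}
def pick(n,q,near): return min(pl[n,q],key=lambda d:np.hypot(*(np.array(d['xy'])-near)))['xy']
for q,ns,nt in(("stand",(285,235),(248,272)),("cradle",(336,363),(466,269)),("mat",(350,280),(357,226)),("tube",(285,215),(247,268))):
    print(q,tri(fs['side'],pick('side',q,ns),fs['top'],pick('top',q,nt)))
# yellow blobs
for n in fs:
    h=cv2.cvtColor(fs[n]['color'],cv2.COLOR_BGR2HSV);y=cv2.inRange(h,(18,120,80),(32,255,255))
    k,l,st,ce=cv2.connectedComponentsWithStats(y);print(n,[(st[i].tolist(),ce[i].round(1)) for i in range(1,k) if st[i][4]>40])
c=fs['side']['color'][195:250,245:325];t=fs['top']['color'][225:310,205:295];cr=fs['top']['color'][235:300,430:515]
r=lambda i:cv2.resize(i,(400,300),interpolation=cv2.INTER_CUBIC)
cs=fs['side']['color'][315:400,300:380]
cv2.imwrite('pics/c1.png',np.vstack([np.hstack([r(c),r(t)]),np.hstack([r(cs),r(cr)])]))
```

```text
side ([array([253.1663, 209.1269]), array([313.0876, 220.5405])], 60.998538970947266, 11.320281028747559) [286.2, 212.6]
ends on z=.06 [array([0.3498, 0.3496, 0.06  ]), array([0.5064, 0.2384, 0.06  ])] mid xy [0.4406 0.3035 0.06  ]
top ([array([220.6961, 297.3192]), array([267.0038, 237.7808])], 75.42698669433594, 14.120634078979492) [244.6, 269.5]
ends on z=.06 [array([0.3589, 0.3498, 0.06  ]), array([0.5076, 0.2435, 0.06  ])] mid xy [0.4279 0.295  0.06  ]
[(array([0.3544, 0.3499, 0.0601]), np.float64(0.00908357983047645)), (array([0.5078, 0.2438, 0.0569]), np.float64(0.0006883515115385892))]
len 0.18653204721638472 mid [0.4311 0.2968 0.0585] az -34.663536106496984
stand (array([0.4282, 0.2968, 0.0049]), np.float64(0.006737637880323124))
cradle (array([ 0.4494, -0.2603, -0.0005]), np.float64(0.0006620585292172968))
mat (array([0.549 , 0.0213, 0.0172]), np.float64(0.002456789546264114))
tube (array([0.432 , 0.2941, 0.0607]), np.float64(0.006421491632205088))
side [([0, 143, 40, 164, 1697], array([ 13.1, 243.2])), ([316, 324, 29, 29, 490], array([330.7, 340.1])), ([330, 351, 31, 31, 577], array([345.7, 367.9]))]
top [([484, 250, 15, 27, 254], array([490.7, 263.4])), ([449, 254, 13, 27, 227], array([454.7, 266.9]))]
```

View pics/c1.png

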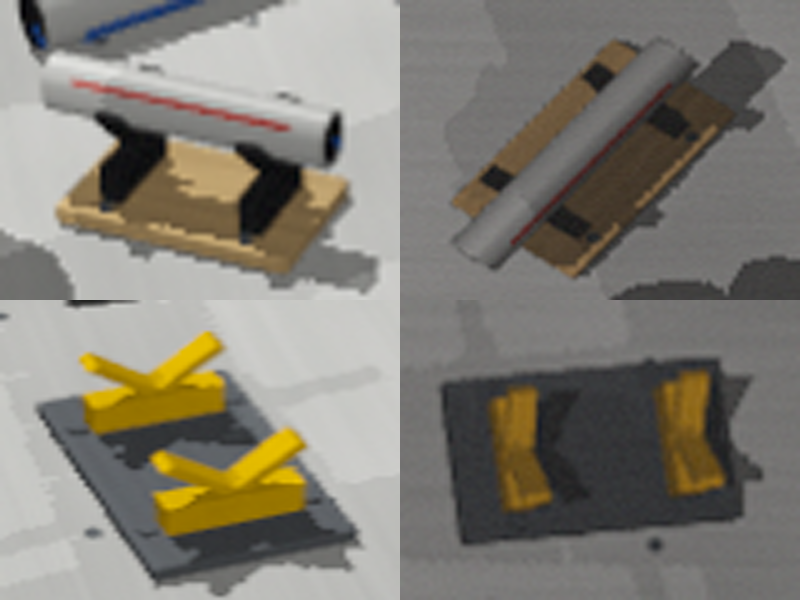

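The crop shows the chosen tube (short, in the wooden stand, red line to the -y side, blue end bar visible) and the yellow cradle. So the strip is about 126° over on the far side. I'll fit models to the masks for exact poses and the strip angle.

```bash
cat >> h.py <<'E'
from scipy.optimize import minimize, minimize_scalar
S=4
def poly(f,P,img): 
    h=cv2.convexHull((proj(f,P)*S+S/2-.5).astype(np.float32)).round().astype(np.int32); cv2.fillConvexPoly(img,h,1)
def axes(az): e=np.array([np.cos(az),np.sin(az),0]); return e,np.array([-e[1],e[0],0])
TH=np.linspace(0,2*np.pi,40)
def tube_pts(p):
    e,u=axes(p[3]); c=np.array(p[:3]); z=np.array([0,0,1.])
    ring=np.outer(np.sin(TH),u)*.016+np.outer(np.cos(TH),z)*.016
    return [np.r_[c+.09*e+ring,c-.09*e+ring]]
def box(c,e,u,x0,x1,yz): return np.array([c+x*e+y*u+np.array([0,0,z]) for x in(x0,x1) for y,z in yz])
def cradle_pts(p):
    e,u=axes(p[2]); c=np.array([p[0],p[1],0.])
    out=[box(c,e,u,-.075,.075,[(-.045,0),(.045,0),(.045,.01),(-.045,.01)])]
    for x in(-.045,.045):
        for s in(1,-1): out.append(box(c,e,u,x-.007,x+.007,[(0,.030),(s*.032,.064),(0,.038),(s*.024,.064)]))
        out.append(box(c,e,u,x-.007,x+.007,[(-.03,.01),(.03,.01),(.03,.03),(-.03,.03)]))
    return out
def render(f,parts):
    img=np.zeros((480*S,640*S),np.uint8)
    for P in parts: poly(f,P,img)
    return cv2.resize(img.astype(np.float32),(640,480),interpolation=cv2.INTER_AREA)
def fit(views,pts,x0,step):
    def cost(x):
        c=0
        for f,m in views:
            r=render(f,pts(x)); c+=1-np.minimum(r,m).sum()/np.maximum(r,m).sum()
        return c/len(views)
    x0=np.array(x0,float); sim=np.vstack([x0]+[x0+np.eye(len(x0))[i]*step[i] for i in range(len(x0))])
    o=minimize(cost,x0,method='Nelder-Mead',options=dict(initial_simplex=sim,maxfev=150,xatol=2e-4,fatol=1e-4)); return o.x,o.fun
def near_mask(f,q,xyw):
    ms=finder.masks_of(f,q); uv=proj(f,[xyw])[0]
    d=min(ms,key=lambda d:np.hypot(*(np.array(d['xy'])-uv))); return d['mask'].astype(np.float32),float(d['score']),np.hypot(*(np.array(d['xy'])-uv))
def colmask(f,m,col):
    M=cv2.dilate(m.astype(np.uint8),np.ones((3,3)))>0
    b,g,r=[f['color'][...,i].astype(float) for i in range(3)]
    w=(r-np.maximum(g,b)) if col=='red' else (b-np.maximum(r,g))
    return np.where(M&(w>15),w,0)
def phi(f,m,p,col,guess):
    """strip angle from up (rad, + toward z x e), from line colour; image offset removed by mask centroid"""
    w=colmask(f,m,col); n=(w>0).sum()
    if n<12: return None
    r=render(f,tube_pts(p)); e,u=axes(p[3]); a=proj(f,[np.array(p[:3])-.06*e,np.array(p[:3])+.06*e]); d=(a[1]-a[0])/np.linalg.norm(a[1]-a[0]); nn=np.array([-d[1],d[0]])
    V,U=np.mgrid[:480,:640]; q=U*nn[0]+V*nn[1]
    along=U*d[0]+V*d[1]; mid=a.mean(0)@d; L=np.linalg.norm(a[1]-a[0])/2
    sel=np.abs(along-mid)<L
    cen=lambda W:(W*sel*q).sum()/(W*sel).sum()
    off=cen(w)-cen(m)+cen(r)
    def err(t):
        dirn=np.cos(t)*np.array([0,0,1.])+np.sin(t)*u
        if col=='red': dirn=-dirn
        return abs((proj(f,[np.array(p[:3])+.016*dirn])[0]@nn)-off)
    g=guess+np.linspace(-1.2,1.2,481); E=[err(t) for t in g]
    loc=[i for i in range(1,480) if E[i]<=E[i-1] and E[i]<=E[i+1] and E[i]<.1]
    return [round(float(np.degrees(g[i])),1) for i in loc],int(n),round(off-cen(r),2)
def tool(target,yaw):
    """remaining move: tool-frame shift mm, rz deg to bring TCP to target with tool x at yaw (deg, mod 180)"""
    s=manip.get_state(); R=Rn.from_quat(s['orientation']).as_matrix(); p=np.array(s['ee_pos'])
    cur=np.degrees(np.arctan2(R[1,0],R[0,0])); dy=(yaw-cur+90)%180-90
    Rt=Rn.from_euler('z',yaw if abs((yaw-cur+180)%360-180)<90 else yaw+180,degrees=True).as_matrix()@np.diag([1,-1,-1.])
    tv=Rn.from_matrix(R.T@Rt).as_rotvec(degrees=True)
    print('t',round(float(s['time']),2),'pos',p.round(4),'yaw',round(cur,1),'q6',round(s['qpos'][5],2),'F',np.round(s['ft_force'],1),'grip',round(float(s['grip_width']),3))
    print('shift mm (tool now)',(R.T@(np.array(target)-p)*1000).round(1),'turn deg',tv.round(1),'| shift after turn',(Rt.T@(np.array(target)-p)*1000).round(1))
E
python3 - <<'E'
from h import *
np.set_printoptions(precision=4,suppress=True)
fs=[imaging.grab_frame(n) for n in("side","top")]
tm=[near_mask(f,'tube',(.431,.296,.06)) for f in fs]; print([t[1:] for t in tm])
v=[(f,t[0]) for f,t in zip(fs,tm)]
for vv in(v,v[1:]):
    p,c=fit(vv,tube_pts,[.431,.2955,.06,np.radians(-35.5)],[.006,.006,.004,.04]); print('tube',p[:3],np.degrees(p[3]),c)
    if vv is v: p0=p
for f,m in v: print('phi',phi(f,m,p0,'red',np.radians(126)))
cm=[near_mask(f,'cradle',(.4494,-.26,.03)) for f in fs]; print([t[1:] for t in cm])
v=[(f,t[0]) for f,t in zip(fs,cm)]
for vv in(v,v[:1],v[1:]):
    p,c=fit(vv,cradle_pts,[.4494,-.26,np.radians(-86)],[.006,.006,.05]); print('cradle',p[:2],np.degrees(p[2]),c)
a=tri(fs[0],(330.7,340.1),fs[1],(454.7,266.9));b=tri(fs[0],(345.7,367.9),fs[1],(490.7,263.4));print(a,b,(a[0]+b[0])/2,np.degrees(np.arctan2(*(b[0]-a[0])[[1,0]])))
tool([.431,.2955,.16],54.4)
E
```

```text
[(0.67, np.float64(1.9720173194328365)), (0.79, np.float64(3.0125375963996976))]
tube [0.433  0.297  0.0585] -35.78585518883849 0.09257277846336365
tube [0.4327 0.2964 0.0614] -35.82078313606533 0.07193624973297119
phi ([121.4], 79, np.float64(0.07))
phi ([162.1], 149, np.float64(0.79))
[(0.67, np.float64(11.610148768571191)), (0.58, np.float64(2.4780979908645264))]
cradle [ 0.4528 -0.2654] -83.01258480534509 0.088101327419281
cradle [ 0.4504 -0.2649] -83.15285920862446 0.08977174758911133
cradle [ 0.4541 -0.2656] -83.12232804879851 0.06826025247573853
(array([ 0.4476, -0.2223,  0.0312]), np.float64(0.0035540267559917927)) (array([ 0.4576, -0.3116,  0.0326]), np.float64(0.00444166508875665)) [ 0.4526 -0.2669  0.0319] -83.60238987521029
t 1.7 pos [0.2107 0.5884 0.2313] yaw 70.3 q6 1.47 F [-0.   0.3 -0.4] grip 0.999
shift mm (tool now) [-201.5  306.1   71.3] turn deg [ 0.   0.  15.9] | shift after turn [-109.9  349.6   71.3]
```

```bash
python3 -m creep '[[[0,0,0],[0,0,8],100],[[0,0,0],[0,0,8],100],[[-10,30,8],[0,0,0],100],[[-15,45,12],[0,0,0],100],[[-15,45,12],[0,0,0],100],[[-15,45,12],[0,0,0],100],[[-15,45,12],[0,0,0],100],[[-15,45,12],[0,0,0],70]]'; python3 -m creep '[[[-15,45,15],[0,0,0],70],[[-8,30,15],[0,0,0],70],[[0,20,12],[0,0,0],70],[[0,0,0],[0,0,0],70]]';  python3 -c "
from h import *
tool([.432,.2965,.110],54.2)"
```

```text
time: 2.5
ee_pos: [0.3691, 0.3691, 0.1632]
orientation: [0.89, 0.457, 0.0, -0.0]
ft_force: [1.6, 0.4, 0.0]
grip_width: 0.854
time: 2.9
ee_pos: [0.4326, 0.2944, 0.1198]
orientation: [0.891, 0.455, -0.001, 0.0]
ft_force: [-0.4, -0.7, -0.5]
grip_width: 0.701
t 2.9 pos [0.4326 0.2944 0.1198] yaw 54.1 q6 1.1 F [-0.4 -0.7 -0.5] grip 0.701
shift mm (tool now) [ 1.4 -1.7  9.8] turn deg [-0.   0.1 -0.1] | shift after turn [ 1.4 -1.7  9.8]
```

```bash
python3 -m creep '[[[1,-2,25],[0,0,0],70],[[0,0,25],[0,0,0],70],[[0,0,16],[0,0,0],70],[[0,0,7],[0,0,0],70],[[0,0,0],[0,0,0],55],[[0,0,0],[0,0,0],45],[[0,0,0],[0,0,0],42]]' 40;  python3 -c "
from h import *
tool([.432,.2965,.047],54.2)"; python3 -m creep '[[[0,0,0],[0,0,0],38],[[0,0,0],[0,0,0],34],[[0,0,0],[0,0,0],30],[[0,0,0],[0,0,0],25],[[0,0,0],[0,0,0],25]]' 40; python3 -c "
from h import *
tool([.432,.2965,.047],54.2)"
```

```text
time: 3.6
ee_pos: [0.4313, 0.299, 0.0494]
orientation: [0.89, 0.456, 0.001, 0.0]
ft_force: [0.1, 0.1, -0.1]
grip_width: 0.417
t 3.6 pos [0.4313 0.299  0.0494] yaw 54.3 q6 1.11 F [ 0.1  0.1 -0.1] grip 0.417
shift mm (tool now) [-1.6  2.   2.4] turn deg [ 0.  -0.1  0.1] | shift after turn [-1.6  2.   2.4]
time: 4.1
ee_pos: [0.4301, 0.2975, 0.0492]
orientation: [0.89, 0.456, -0.001, 0.001]
ft_force: [-3.4, -4.0, 6.3]
grip_width: 0.357
t 4.1 pos [0.4301 0.2975 0.0492] yaw 54.3 q6 1.11 F [-3.4 -4.   6.3] grip 0.357
shift mm (tool now) [0.3 2.1 2.2] turn deg [0.  0.1 0.1] | shift after turn [0.3 2.1 2.2]
```

```bash
python3 -m creep '[[[0,0,-10],[0,0,0],25],[[0,0,-25],[0,0,0],25],[[0,0,-35],[0,0,0],25],[[0,0,0],[0,0,0],25]]' 50; python3 -m creep '[[[0,20,0],[0,0,7.9],25],[[0,35,0],[0,0,7.9],25],[[0,35,0],[0,0,7.9],25],[[0,35,0],[0,0,7.9],25],[[0,35,0],[0,0,7.9],25],[[0,35,0],[0,0,7.9],25],[[0,20,0],[0,0,0],25],[[0,0,0],[0,0,0],25]]';  python3 -c "
from h import *
tool([.58,.02,.06],6.9)"
```

```text
time: 4.5
ee_pos: [0.4354, 0.3011, 0.1241]
orientation: [0.89, 0.456, 0.006, -0.0]
ft_force: [0.7, 1.0, -0.3]
grip_width: 0.357
time: 5.3
ee_pos: [0.5378, 0.117, 0.1183]
orientation: [0.998, 0.058, 0.0, 0.0]
ft_force: [0.1, 0.9, -1.6]
grip_width: 0.359
t 5.3 pos [0.5378 0.117  0.1183] yaw 6.7 q6 1.55 F [ 0.1  0.9 -1.6] grip 0.359
shift mm (tool now) [ 30.6 101.2  58.4] turn deg [ 0.  -0.  -0.2] | shift after turn [ 30.3 101.4  58.3]
```

```bash
python3 -m creep '[[[7,25,5],[0,0,0],25],[[8,28,10],[0,0,0],25],[[8,28,20],[0,0,0],25],[[7,20,25],[0,0,0],25],[[0,0,30],[0,0,0],25],[[0,0,10],[0,0,0],25],[[0,0,4],[0,0,0],25],[[0,0,0],[0,0,0],25]]'; python3 -c "
from h import *
tool([.58,.02,.009],6.9)
f=imaging.grab_frame('side');cv2.imwrite('pics/s1.png',cv2.resize(f['color'][180:380,280:480],(600,600)))"
```

```text
time: 6.1
ee_pos: [0.5787, 0.0234, 0.0144]
orientation: [0.998, 0.061, -0.0, -0.0]
ft_force: [-0.1, -0.7, -0.2]
grip_width: 0.355
t 6.1 pos [0.5787 0.0234 0.0144] yaw 7.0 q6 1.38 F [-0.1 -0.7 -0.2] grip 0.355
shift mm (tool now) [0.9 3.5 5.4] turn deg [-0.   0.   0.1] | shift after turn [0.9 3.5 5.4]
```

View pics/s1.png

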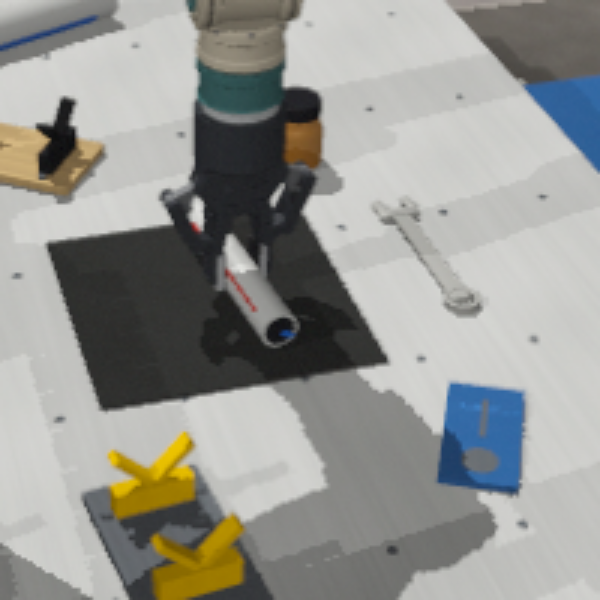

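The tube hangs level just above the mat: its near end is at about (280,330) in the crop, the red line is on the left and the blue bar on the end face points right and down. I'll lower it to contact and release.

```bash
python3 -m creep '[[[0,0,3],[0,0,0],25],[[0,0,1],[0,0,0],25],[[0,0,0],[0,0,0],25]]'; python3 -m creep '[[[0,0,0.7],[0,0,0],25],[[0,0,0.5],[0,0,0],25],[[0,0,0],[0,0,0],25]]';python3 -m creep '[[[0,0,0.5],[0,0,0],25],[[0,0,0],[0,0,0],25]]'
```

```text
time: 6.45
ee_pos: [0.5792, 0.0227, 0.0109]
orientation: [0.998, 0.06, 0.0, 0.0]
ft_force: [-0.3, 0.8, -1.9]
grip_width: 0.353
time: 6.75
ee_pos: [0.579, 0.0225, 0.0094]
orientation: [0.998, 0.06, 0.0, -0.0]
ft_force: [0.2, 0.1, 0.5]
grip_width: 0.353
time: 6.95
ee_pos: [0.579, 0.0225, 0.0094]
orientation: [0.998, 0.06, 0.0, 0.0]
ft_force: [-2.5, 0.2, 5.5]
grip_width: 0.35
```

```bash
python3 -m creep '[[[0,0,-0.3],[0,0,0],38],[[0,0,0],[0,0,0],42],[[0,0,0],[0,0,0],48],[[0,0,0],[0,0,0],55],[[0,0,-10],[0,0,0],60],[[0,0,-35],[0,0,0],60],[[0,-10,-45],[0,0,0],50],[[0,-40,-30],[0,0,0],30]]' 40;python3 -m creep '[[[0,-45,0],[0,0,0],10],[[0,-45,0],[0,0,0],0],[[0,-45,0],[0,0,0],0],[[0,0,0],[0,0,0],0]]'
cat > meas.py <<'E'
from h import *
import sys
def meas(x0,guess,blue=False,name=None):
    np.set_printoptions(precision=4,suppress=True)
    fs=[imaging.grab_frame(n) for n in("side","top")]
    tm=[near_mask(f,'tube',x0[:3]) for f in fs]; print([np.round(t[1:],2) for t in tm])
    v=[(f,t[0]) for f,t in zip(fs,tm)]
    z=x0[2]; P=lambda q:tube_pts([q[0],q[1],z,q[2]])
    out=[]
    for n,vv in(('both',v),('side',v[:1]),('top',v[1:])):
        q,c=fit(vv,P,[x0[0],x0[1],x0[3]],[.006,.006,.04]); print(n,q[:2],np.degrees(q[2]).round(1),round(c,3)); out.append([q[0],q[1],z,q[2]])
    q4,c=fit(v,tube_pts,out[0],[.003,.003,.004,.02]);print('free z',q4[:3],round(c,3))
    for (f,m),p,n in zip(v,out[1:],('side','top')):
        for col in('red','blue'): print(n,col,phi(f,m,p,col,np.radians(guess)))
    if name:
        cr=[]
        for f in fs:
            u,w=proj(f,[x0[:3]])[0].astype(int); cr.append(cv2.resize(f['color'][w-45:w+45,u-45:u+45],(400,400),interpolation=cv2.INTER_CUBIC))
        cv2.imwrite(name,np.hstack(cr))
    return out[0]
E
python3 -c "
from meas import *
meas([.579,.0225,.02,np.radians(-83)],126,name='pics/m1.png')
tool([.579,.0225,.05],6.9)"
```

```text
time: 7.75
ee_pos: [0.5752, 0.0702, 0.1327]
orientation: [0.998, 0.058, 0.002, 0.001]
ft_force: [2.4, 0.1, 1.4]
grip_width: 0.344
time: 8.15
ee_pos: [0.556, 0.2109, 0.13]
orientation: [0.998, 0.063, 0.001, -0.001]
ft_force: [-0.2, -0.4, 0.2]
grip_width: -0.002
[array([0.75, 3.78]), array([0.69, 4.15])]
both [0.5805 0.0212] -82.4 0.095
side [0.5793 0.0205] -83.1 0.05
top [0.5826 0.0206] -82.5 0.081
free z [0.5811 0.0206 0.0184] 0.089
side red ([120.8], 86, np.float64(3.1))
side blue ([], 14, np.float64(nan))
top red ([121.4], 92, np.float64(4.47))
top blue None
t 8.35 pos [0.5567 0.2054 0.1292] yaw 6.9 q6 1.7 F [-0.5 -1.3  0.1] grip -0.003
shift mm (tool now) [  0.3 184.3  79.3] turn deg [ 0. -0. -0.] | shift after turn [  0.2 184.3  79.2]h.py:62: RuntimeWarning: invalid value encountered in scalar divide
  cen=lambda W:(W*sel*q).sum()/(W*sel).sum()
```

View pics/m1.png

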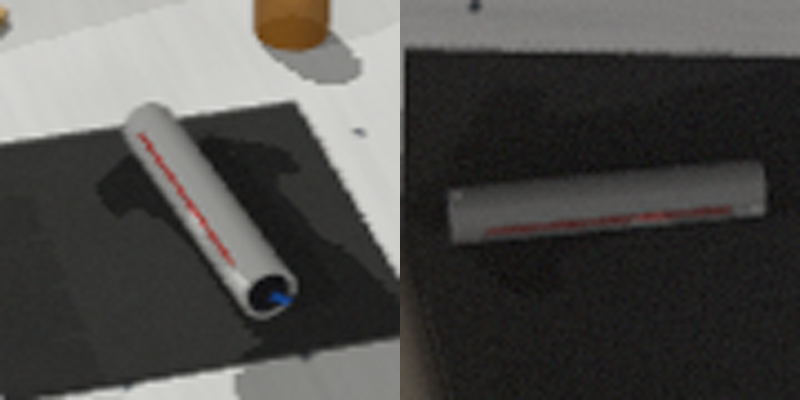

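Strip angle is about 121–126° toward +x, so the tube has to roll about 34–35 mm toward -x. I'll do this in strokes, with the shut fingertips pressing lightly on top; the tool moves twice as far as the tube.

```bash
python3 -m creep '[[[2,30,0],[0,0,0],0],[[2,45,0],[0,0,0],0],[[2,45,20],[0,0,0],0],[[2,45,25],[0,0,0],0],[[0,21,25],[0,0,0],0],[[0,0,10],[0,0,0],0],[[0,0,4],[0,0,0],0],[[0,0,0],[0,0,0],0]]'; python3 -c "
from h import *
tool([.5865,.022,.036],6.9)"
```

```text
time: 9.15
ee_pos: [0.5862, 0.0239, 0.0455]
orientation: [0.998, 0.06, -0.0, -0.0]
ft_force: [0.1, 0.7, 0.4]
grip_width: 0.001
t 9.15 pos [0.5862 0.0239 0.0455] yaw 6.9 q6 1.38 F [0.1 0.7 0.4] grip 0.001
shift mm (tool now) [0.1 1.9 9.5] turn deg [-0.  0. -0.] | shift after turn [0.1 1.9 9.5]
```

```bash
python3 -m creep '[[[0,0,5],[0,0,0],0],[[0,0,2],[0,0,0],0],[[0,0,0],[0,0,0],0]]';python3 -m creep '[[[0,0,1],[0,0,0],0],[[0,0,0],[0,0,0],0]]';python3 -m creep '[[[0,0,0.7],[0,0,0],0],[[0,0,0],[0,0,0],0]]';python3 -m creep '[[[0,0,0.6],[0,0,0],0],[[0,0,0],[0,0,0],0]]'
```

```text
time: 9.45
ee_pos: [0.5868, 0.0246, 0.039]
orientation: [0.998, 0.061, 0.0, 0.0]
ft_force: [-0.1, 0.4, -0.1]
grip_width: 0.0
time: 9.65
ee_pos: [0.5868, 0.0241, 0.0379]
orientation: [0.998, 0.06, 0.0, 0.0]
ft_force: [0.2, 0.3, 0.2]
grip_width: -0.002
time: 9.85
ee_pos: [0.5867, 0.0238, 0.0369]
orientation: [0.998, 0.06, 0.0, -0.0]
ft_force: [0.7, -0.3, 0.4]
grip_width: 0.001
time: 10.05
ee_pos: [0.5866, 0.0237, 0.0363]
orientation: [0.998, 0.06, -0.0, 0.0]
ft_force: [-0.1, -0.1, 0.1]
grip_width: 0.004
```

```bash
python3 -m creep '[[[0,0,0.6],[0,0,0],0],[[0,0,0],[0,0,0],0]]';python3 -m creep '[[[0,0,0.4],[0,0,0],0],[[0,0,0],[0,0,0],0]]'; python3 -m creep '[[[0,0,0.4],[0,0,0],0],[[0,0,0],[0,0,0],0]]'
```

```text
time: 10.25
ee_pos: [0.587, 0.0237, 0.036]
orientation: [0.998, 0.06, 0.0, -0.0]
ft_force: [-1.1, 0.1, 0.6]
grip_width: -0.001
time: 10.45
ee_pos: [0.5873, 0.0238, 0.0358]
orientation: [0.998, 0.06, 0.001, 0.0]
ft_force: [-0.3, 0.8, 2.6]
grip_width: -0.002
time: 10.65
ee_pos: [0.5877, 0.0238, 0.0358]
orientation: [0.998, 0.06, 0.001, -0.0]
ft_force: [-0.3, -0.0, 4.2]
grip_width: 0.003
```

```bash
python3 -m creep '[[[-1,0,0.2],[0,0,0],0],[[-2,0,0],[0,0,0],0],[[-3,0,0],[0,0,0],0],[[-3,0,0],[0,0,0],0],[[-3,0,0],[0,0,0],0]]'; python3 -m creep '[[[-3,0,0],[0,0,0],0],[[-3,0,0],[0,0,0],0],[[-3,0,0],[0,0,0],0],[[-2,0,0],[0,0,0],0],[[0,0,0],[0,0,0],0]]'; python3 -m creep '[[[0,0,-4],[0,0,0],0],[[0,0,-20],[0,0,0],0],[[0,-40,-30],[0,0,0],0],[[0,-50,-20],[0,0,0],0],[[0,-50,0],[0,0,0],0],[[0,0,0],[0,0,0],0]]'; python3 -c "
from meas import *
meas([.569,.021,.02,np.radians(-83)],82)
tool([.5750,.022,.042],6.9)"
```

```text
time: 11.15
ee_pos: [0.576, 0.0224, 0.0359]
orientation: [0.998, 0.06, 0.001, -0.0]
ft_force: [0.6, 0.4, 6.7]
grip_width: -0.002
time: 11.65
ee_pos: [0.5647, 0.0211, 0.0359]
orientation: [0.998, 0.06, 0.001, -0.0]
ft_force: [-0.9, 0.6, 7.6]
grip_width: 0.003
time: 12.25
ee_pos: [0.5464, 0.1612, 0.1078]
orientation: [0.998, 0.063, 0.0, -0.001]
ft_force: [0.7, -0.8, -0.2]
grip_width: 0.002
[array([0.92, 0.72]), array([0.82, 9.96])]
both [0.5698 0.0172] -82.1 0.189
side [0.5672 0.0203] -83.3 0.058
top [0.5729 0.011 ] -83.3 0.189
free z [0.5711 0.0196 0.0161] 0.176
side red ([49.1, 74.6], 73, np.float64(6.12))
side blue ([], 16, np.float64(-6.77))
top red None
top blue None
t 12.45 pos [0.5467 0.1556 0.1065] yaw 6.9 q6 1.61 F [-1.  -1.   0.4] grip 0.003
shift mm (tool now) [ 12.3 135.9  64.5] turn deg [ 0.   0.1 -0. ] | shift after turn [ 12.1 136.   64.5]
```

```bash
python3 -m creep '[[[3,30,0],[0,0,0],0],[[4,45,10],[0,0,0],0],[[4,45,20],[0,0,0],0],[[0,16,25],[0,0,0],0],[[0,0,10],[0,0,0],0],[[0,0,0],[0,0,0],0]]'; python3 -c "
from h import *
tool([.574,.022,.0365],6.9)"
```

```text
time: 13.05
ee_pos: [0.5722, 0.0215, 0.04]
orientation: [0.998, 0.059, -0.003, -0.001]
ft_force: [-0.3, -0.3, 0.3]
grip_width: 0.001
t 13.05 pos [0.5722 0.0215 0.04  ] yaw 6.7 q6 1.38 F [-0.3 -0.3  0.3] grip 0.001
shift mm (tool now) [ 1.9 -0.2  3.5] turn deg [-0.1  0.3 -0.2] | shift after turn [ 1.9 -0.2  3.5]
```

```bash
python3 -m creep '[[[2,0,2],[0,0,0],0],[[0,0,1],[0,0,0],0],[[0,0,0],[0,0,0],0]]';python3 -m creep '[[[0,0,0.8],[0,0,0],0],[[0,0,0],[0,0,0],0]]';python3 -m creep '[[[0,0,0.6],[0,0,0],0],[[0,0,0],[0,0,0],0]]'
```

```text
time: 13.35
ee_pos: [0.5774, 0.0238, 0.0402]
orientation: [0.998, 0.061, 0.001, 0.0]
ft_force: [-0.6, -0.3, 0.5]
grip_width: -0.002
time: 13.55
ee_pos: [0.5769, 0.0235, 0.0389]
orientation: [0.998, 0.061, 0.0, 0.0]
ft_force: [-0.0, 0.4, -0.4]
grip_width: -0.0
time: 13.75
ee_pos: [0.5766, 0.0231, 0.038]
orientation: [0.998, 0.06, 0.0, 0.0]
ft_force: [-0.4, -0.6, -0.3]
grip_width: -0.003
```

```bash
python3 -m creep '[[[-1.5,0,1.5],[0,0,0],0],[[-0.5,0,0.4],[0,0,0],0],[[0,0,0],[0,0,0],0]]';python3 -m creep '[[[0,0,0.5],[0,0,0],0],[[0,0,0],[0,0,0],0]]';python3 -m creep '[[[0,0,0.5],[0,0,0],0],[[0,0,0],[0,0,0],0]]'
```

```text
time: 14.05
ee_pos: [0.5746, 0.0227, 0.036]
orientation: [0.998, 0.06, -0.0, -0.0]
ft_force: [0.5, -0.2, 0.1]
grip_width: -0.001
time: 14.25
ee_pos: [0.5752, 0.0228, 0.0359]
orientation: [0.998, 0.06, 0.001, -0.0]
ft_force: [1.1, 0.6, 3.2]
grip_width: 0.0
time: 14.45
ee_pos: [0.5758, 0.0228, 0.0358]
orientation: [0.998, 0.06, 0.001, -0.0]
ft_force: [0.1, 0.4, 4.5]
grip_width: 0.002
```

```bash
python3 -m creep '[[[-1,0,0.2],[0,0,0],0],[[-2,0,0],[0,0,0],0],[[-3,0,0],[0,0,0],0],[[-3,0,0],[0,0,0],0],[[-3,0,0],[0,0,0],0]]'; python3 -m creep '[[[-3,0,0],[0,0,0],0],[[-3,0,0],[0,0,0],0],[[-3,0,0],[0,0,0],0],[[-1,0,0],[0,0,0],0],[[0,0,0],[0,0,0],0]]'; python3 -m creep '[[[0,0,-4],[0,0,0],0],[[6,0,0],[0,0,0],0],[[5,0,0],[0,0,0],0],[[0,0,0],[0,0,0],0],[[0,0,2],[0,0,0],0],[[0,0,1],[0,0,0],0],[[0,0,0],[0,0,0],0]]'
```

```text
time: 14.95
ee_pos: [0.564, 0.0215, 0.0359]
orientation: [0.998, 0.06, 0.001, -0.0]
ft_force: [-0.1, 1.1, 7.4]
grip_width: 0.002
time: 15.45
ee_pos: [0.5539, 0.0203, 0.0359]
orientation: [0.998, 0.06, 0.001, -0.0]
ft_force: [0.7, 0.5, 6.8]
grip_width: 0.001
time: 16.15
ee_pos: [0.5641, 0.0214, 0.036]
orientation: [0.998, 0.06, 0.0, -0.0]
ft_force: [0.6, -0.4, 0.6]
grip_width: -0.003
```

```bash
python3 -m creep '[[[0,0,0.6],[0,0,0],0],[[0,0,0.4],[0,0,0],0],[[0,0,0],[0,0,0],0]]'; python3 -m creep '[[[-1,0,0.2],[0,0,0],0],[[-2,0,0],[0,0,0],0],[[-3,0,0],[0,0,0],0],[[-3,0,0],[0,0,0],0],[[-3,0,0],[0,0,0],0],[[-3,0,0],[0,0,0],0],[[-3,0,0],[0,0,0],0],[[0,0,0],[0,0,0],0]]'; python3 -m creep '[[[0,0,-4],[0,0,0],0],[[0,0,-20],[0,0,0],0],[[0,-40,-30],[0,0,0],0],[[0,-50,-20],[0,0,0],0],[[0,-50,0],[0,0,0],0],[[0,-20,0],[0,0,0],0],[[0,0,0],[0,0,0],0]]'; python3 -c "
from meas import *
meas([.5484,.021,.02,np.radians(-83)],10,name='pics/m2.png')
tool([.5484,.022,.042],6.9)"
```

```text
time: 16.45
ee_pos: [0.5649, 0.0215, 0.0358]
orientation: [0.998, 0.06, 0.001, -0.0]
ft_force: [-0.7, 0.4, 5.5]
grip_width: 0.001
time: 17.25
ee_pos: [0.5468, 0.0194, 0.0359]
orientation: [0.998, 0.06, 0.001, -0.0]
ft_force: [-0.8, 1.2, 6.7]
grip_width: -0.004
time: 17.95
ee_pos: [0.5261, 0.177, 0.107]
orientation: [0.998, 0.062, -0.0, -0.0]
ft_force: [0.1, 0.6, -0.3]
grip_width: 0.003
[array([0.69, 3.35]), array([0.63, 4.92])]
both [0.5506 0.0185] -83.1 0.133
side [0.5478 0.0178] -83.1 0.084
top [0.5518 0.0159] -83.0 0.118
free z [0.551  0.02   0.0168] 0.127
side red None
side blue ([11.4], 151, np.float64(-3.97))
top red None
top blue ([9.7], 196, np.float64(-2.27))
t 18.15 pos [0.5268 0.1735 0.1067] yaw 6.8 q6 1.65 F [-0.3 -0.9  0.1] grip -0.0
shift mm (tool now) [  3.5 153.   64.8] turn deg [ 0.   0.1 -0.1] | shift after turn [  3.3 153.   64.7]
```

View pics/m2.png

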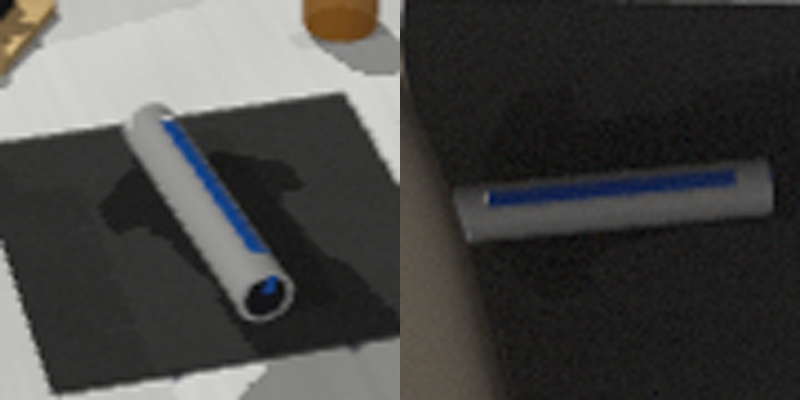

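```bash
cat >> meas.py <<'E'
def sil(f,p):
    r=render(f,tube_pts(p)); R=cv2.dilate((r>0).astype(np.uint8),np.ones((9,9)))>0
    g=f['color'].max(2).astype(np.float32); t,_=cv2.threshold(g[R].astype(np.uint8).reshape(-1,1),0,255,cv2.THRESH_OTSU)
    lo=np.percentile(g[R],10); th=lo+.45*(np.median(g[r>.99])-lo)
    return (R&(g>th)).astype(np.float32),th,lo
def meas2(p,guess):
    for n in("side","top"):
        f=imaging.grab_frame(n); m,th,lo=sil(f,p)
        q,c=fit([(f,m)],lambda q:tube_pts([q[0],q[1],p[2],q[2]]),[p[0],p[1],p[3]],[.004,.004,.03])
        print(n,q[:2].round(4),np.degrees(q[2]).round(1),round(c,3),'th',th,lo,'phi',phi(f,m,[q[0],q[1],p[2],q[2]],'blue',np.radians(guess)))
E
python3 -c "
from meas import *
meas2([.5495,.020,.02,np.radians(-83)],10)"
```

```text
side [0.5439 0.0441] -83.3 0.184 th 76.85 26.0 phi ([9.4], 149, np.float64(-3.75))
top [0.5496 0.0218] -83.3 0.18 th 45.85 22.0 phi ([16.9], 196, np.float64(-3.03))
```

```bash
python3 -m creep '[[[2,40,0],[0,0,0],0],[[2,45,10],[0,0,0],0],[[2,45,20],[0,0,0],0],[[0,23,25],[0,0,0],0],[[0,0,8],[0,0,0],0],[[0,0,0],[0,0,0],0],[[0,0,0],[0,0,0],0],[[0,0,0],[0,0,0],0]]'; python3 -c "
from h import *
tool([.5525,.0215,.0365],6.9)"
```

```text
time: 19.05
ee_pos: [0.5523, 0.0242, 0.0453]
orientation: [0.998, 0.061, 0.001, 0.0]
ft_force: [0.7, -0.1, 1.3]
grip_width: 0.005
t 19.05 pos [0.5523 0.0242 0.0453] yaw 7.0 q6 1.38 F [ 0.7 -0.1  1.3] grip 0.005
shift mm (tool now) [-0.1  2.7  8.8] turn deg [ 0.  -0.1  0.1] | shift after turn [-0.1  2.7  8.8]
```

```bash
python3 -m creep '[[[0,0,5],[0,0,0],0],[[0,0,3],[0,0,0],0],[[0,0,0],[0,0,0],0],[[0,0,0],[0,0,0],0]]';python3 -m creep '[[[0,0,0.8],[0,0,0],0],[[0,0,0],[0,0,0],0]]';python3 -m creep '[[[0,0,0.6],[0,0,0],0],[[0,0,0],[0,0,0],0]]'
```

```text
time: 19.45
ee_pos: [0.5514, 0.0237, 0.0362]
orientation: [0.998, 0.06, -0.0, 0.0]
ft_force: [-0.1, -0.4, 0.7]
grip_width: -0.001
time: 19.65
ee_pos: [0.5522, 0.0237, 0.036]
orientation: [0.998, 0.06, 0.001, -0.0]
ft_force: [-0.3, 0.3, 4.6]
grip_width: 0.0
time: 19.85
ee_pos: [0.5528, 0.0237, 0.0359]
orientation: [0.998, 0.06, 0.001, -0.0]
ft_force: [0.2, 0.9, 7.0]
grip_width: -0.002
```

```bash
python3 -m creep '[[[-1,0,0],[0,0,0],0],[[-2,0,0],[0,0,0],0],[[-2,0,0],[0,0,0],0],[[-1,0,0],[0,0,0],0],[[0,0,0],[0,0,0],0]]'; python3 -m creep '[[[0,0,-4],[0,0,0],0],[[0,0,-20],[0,0,0],0],[[0,-40,-30],[0,0,0],0],[[0,-50,-20],[0,0,0],0],[[0,-50,0],[0,0,0],0],[[0,-50,0],[0,0,0],0],[[0,-30,0],[0,0,0],0],[[0,0,0],[0,0,0],0]]'; python3 -c "
from meas import *
meas([.5470,.021,.02,np.radians(-83)],0,name='pics/m3.png')
meas2([.547,.020,.02,np.radians(-83)],0)
tool([.547,.022,.042],6.9)"
```

```text
time: 20.35
ee_pos: [0.5466, 0.023, 0.0359]
orientation: [0.998, 0.06, 0.001, -0.0]
ft_force: [0.4, 1.7, 6.9]
grip_width: -0.006
time: 21.15
ee_pos: [0.5186, 0.2407, 0.1072]
orientation: [0.998, 0.063, -0.0, -0.0]
ft_force: [0.0, -0.2, -0.8]
grip_width: -0.002
[array([0.92, 2.27]), array([0.73, 3.25])]
both [0.5484 0.0175] -83.1 0.111
side [0.5454 0.0184] -83.4 0.052
top [0.5493 0.0177] -83.0 0.05
free z [0.5477 0.0187 0.0186] 0.101
side red None
side blue ([1.1], 173, np.float64(-3.04))
top red None
top blue ([-0.9], 231, np.float64(-1.16))
side [0.5415 0.0451] -83.6 0.186 th 77.75 26.0 phi ([0.0], 173, np.float64(-2.82))
top [0.5473 0.0174] -83.4 0.064 th 46.75 22.0 phi ([7.4], 226, np.float64(-2.03))
t 21.45 pos [0.5196 0.2362 0.1071] yaw 6.8 q6 1.77 F [-0.5 -0.  -0.2] grip -0.0
shift mm (tool now) [  1.9 215.9  65.2] turn deg [ 0.   0.  -0.1] | shift after turn [  1.5 215.9  65.1]
```

View pics/m3.png

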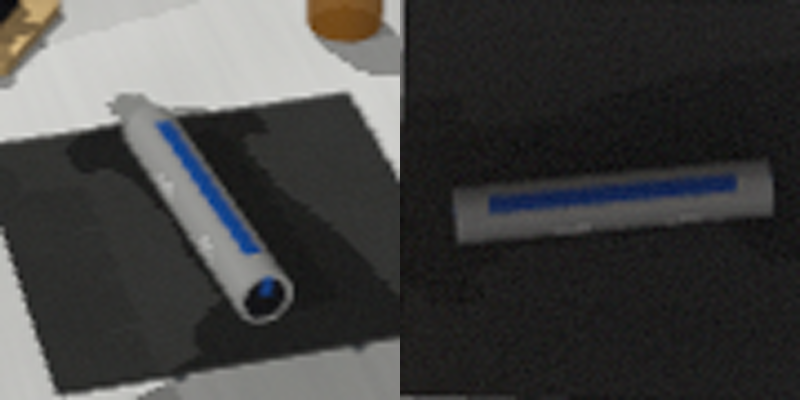

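Side view: strip at 0–1°. Top view: -1° from the network mask and about 1.6° by hand off the crop. The threshold silhouette gave 7.4° because it loses the dark flank of the tube. So the strip is up to within about 2°. For the pickup, kinematics and both cameras' shifts agree on TCP (.5454, .0184), so I'll centre on that carefully to avoid nudging the roll.

```bash
python3 -m creep '[[[0,35,0],[0,0,0],30],[[0,45,0],[0,0,0],60],[[0,45,5],[0,0,0],60],[[0,45,10],[0,0,0],60],[[0,35,10],[0,0,0],60],[[0,14,10],[0,0,0],60],[[0,0,10],[0,0,0],60],[[0,0,0],[0,0,0],60]]' 40;python3 -m creep '[[[0,0,0],[0,0,0],60],[[0,0,0],[0,0,0],60]]'; python3 -c "
from h import *
tool([.5454,.0184,.010],6.9)"
```

```text
time: 22.25
ee_pos: [0.544, 0.0203, 0.0606]
orientation: [0.998, 0.06, -0.002, -0.001]
ft_force: [-0.8, 1.1, 0.2]
grip_width: 0.604
time: 22.45
ee_pos: [0.546, 0.0214, 0.0627]
orientation: [0.998, 0.061, 0.0, -0.0]
ft_force: [0.0, -0.2, 0.3]
grip_width: 0.6
t 22.45 pos [0.546  0.0214 0.0627] yaw 7.0 q6 1.37 F [ 0.  -0.2  0.3] grip 0.6
shift mm (tool now) [-1.   2.9 52.7] turn deg [-0.  -0.   0.1] | shift after turn [-0.9  2.9 52.7]
```

```bash
python3 -m creep '[[[-1,3,15],[0,0,0],60],[[0,0,20],[0,0,0],60],[[0,0,11],[0,0,0],60],[[0,0,4],[0,0,0],60],[[0,0,1],[0,0,0],60],[[0,0,0],[0,0,0],60],[[0,0,0],[0,0,0],60],[[0,0,0],[0,0,0],60]]'; python3 -c "
from h import *
tool([.5454,.0184,.010],6.9)"
```

```text
time: 23.25
ee_pos: [0.5458, 0.017, 0.0121]
orientation: [0.998, 0.06, 0.001, 0.0]
ft_force: [0.5, -0.8, 0.2]
grip_width: 0.599
t 23.25 pos [0.5458 0.017  0.0121] yaw 6.9 q6 1.36 F [ 0.5 -0.8  0.2] grip 0.599
shift mm (tool now) [-0.3 -1.5  2.1] turn deg [ 0.  -0.1  0. ] | shift after turn [-0.3 -1.5  2.1]
```

```bash
python3 -m creep '[[[-0.3,0,1.5],[0,0,0],55],[[0,0,0.4],[0,0,0],50],[[0,0,0],[0,0,0],46],[[0,0,0],[0,0,0],43],[[0,0,0],[0,0,0],41]]' 40;  python3 -c "
from h import *
tool([.5454,.0184,.010],6.9)"; python3 -m creep '[[[0,0,0],[0,0,0],40],[[0,0,0],[0,0,0],39],[[0,0,0],[0,0,0],38],[[0,0,0],[0,0,0],37],[[0,0,0],[0,0,0],35],[[0,0,0],[0,0,0],30],[[0,0,0],[0,0,0],25],[[0,0,0],[0,0,0],25]]' 40;  python3 -c "
from h import *
tool([.5454,.0184,.010],6.9)"
```

```text
time: 23.75
ee_pos: [0.5449, 0.017, 0.0094]
orientation: [0.998, 0.06, -0.0, 0.0]
ft_force: [0.1, 0.2, 0.3]
grip_width: 0.409
t 23.75 pos [0.5449 0.017  0.0094] yaw 6.9 q6 1.36 F [0.1 0.2 0.3] grip 0.409
shift mm (tool now) [ 0.7 -1.4 -0.6] turn deg [ 0.  0. -0.] | shift after turn [ 0.7 -1.4 -0.6]
time: 24.55
ee_pos: [0.545, 0.017, 0.0097]
orientation: [0.998, 0.06, 0.0, -0.0]
ft_force: [-0.5, 0.8, 3.2]
grip_width: 0.36
t 24.55 pos [0.545  0.017  0.0097] yaw 6.9 q6 1.36 F [-0.5  0.8  3.2] grip 0.36
shift mm (tool now) [ 0.6 -1.4 -0.3] turn deg [-0. -0. -0.] | shift after turn [ 0.6 -1.4 -0.3]
```

```bash
python3 -c "
from meas import *
fs=[imaging.grab_frame(n) for n in('side','top')]
for n,f,p in(('side',fs[0],[.5449,.018,.02,np.radians(-83.2)]),('top',fs[1],[.5490,.018,.02,np.radians(-83.1)])):
    m=render(f,tube_pts(p)); print(n,phi(f,m,p,'blue',0.))
x0=[.545,.018,.02]
cr=[]
for f in fs:
    u,w=proj(f,[x0])[0].astype(int); cr.append(cv2.resize(f['color'][w-40:w+40,u-40:u+40],(400,400),interpolation=cv2.INTER_CUBIC))
cv2.imwrite('pics/m4.png',np.hstack(cr))"
```

```text
side ([-2.0], 131, np.float64(-2.67))
top ([-4.0], 52, np.float64(-0.84))
```

View pics/m4.png

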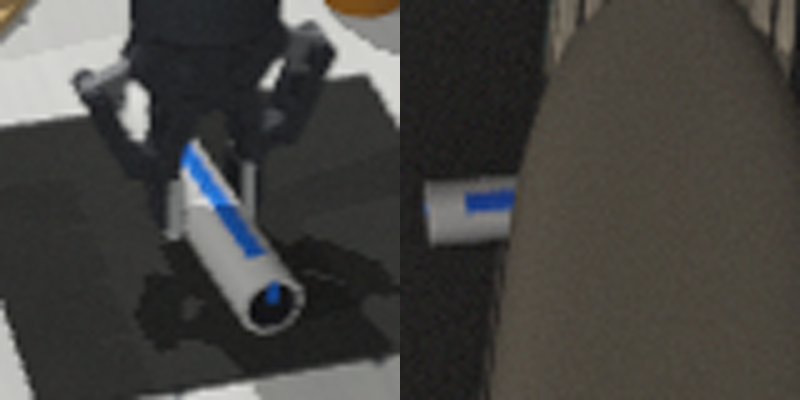

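Strip reads -2° (side), and the end bar points straight up in the crop. Lifting and carrying to the cradle, keeping the yaw. Target is TCP (.4505, -.266), the cradle fit corrected for the bias I saw on the tube.

```bash
python3 -m creep '[[[0,0,-5],[0,0,0],25],[[0,0,-20],[0,0,0],25],[[0,0,-35],[0,0,0],25],[[0,0,-35],[0,0,0],25],[[-10,20,0],[0,0,0],25],[[-15,30,0],[0,0,0],25],[[-16,36,0],[0,0,0],25],[[-16,36,0],[0,0,0],25]]' 50; python3 -m creep '[[[-16,36,0],[0,0,0],25],[[-16,36,0],[0,0,0],25],[[-15,30,0],[0,0,0],25],[[-14,28,0],[0,0,0],25],[[-10,18,0],[0,0,0],25],[[0,0,0],[0,0,0],25],[[0,0,0],[0,0,0],25],[[0,0,0],[0,0,0],25]]'; python3 -c "
from h import *
tool([.4505,-.266,.0497],6.9)"
```

```text
time: 25.45
ee_pos: [0.502, -0.1118, 0.1042]
orientation: [0.998, 0.061, -0.0, -0.0]
ft_force: [0.0, 0.3, -0.8]
grip_width: 0.355
time: 26.25
ee_pos: [0.4501, -0.2654, 0.1041]
orientation: [0.998, 0.061, -0.0, -0.001]
ft_force: [-0.1, 0.1, -0.4]
grip_width: 0.353
t 26.25 pos [ 0.4501 -0.2654  0.1041] yaw 6.9 q6 0.79 F [-0.1  0.1 -0.4] grip 0.353
shift mm (tool now) [ 0.4  0.7 54.4] turn deg [-0.1  0.   0. ] | shift after turn [ 0.3  0.6 54.4]
```

```bash
python3 -m creep '[[[0.3,0.6,15],[0,0,0],25],[[0,0,20],[0,0,0],25],[[0,0,10],[0,0,0],25],[[0,0,3],[0,0,0],25],[[0,0,0],[0,0,0],25],[[0,0,0],[0,0,0],25]]'; python3 -m creep '[[[0,0,2],[0,0,0],25],[[0,0,1],[0,0,0],25],[[0,0,0],[0,0,0],25]]';  python3 -m creep '[[[0,0,1],[0,0,0],25],[[0,0,0],[0,0,0],25]]'; python3 -c "
from h import *
tool([.4505,-.266,.0497],6.9)
f=imaging.grab_frame('side');cv2.imwrite('pics/p1.png',cv2.resize(f['color'][300:400,280:400],(720,600),interpolation=cv2.INTER_CUBIC))"
```

```text
time: 26.85
ee_pos: [0.4513, -0.2672, 0.0571]
orientation: [0.998, 0.06, 0.0, 0.0]
ft_force: [0.1, -0.4, -1.9]
grip_width: 0.356
time: 27.15
ee_pos: [0.4507, -0.2671, 0.0536]
orientation: [0.998, 0.06, 0.0, 0.0]
ft_force: [-0.2, 1.3, -0.1]
grip_width: 0.357
time: 27.35
ee_pos: [0.4505, -0.267, 0.0524]
orientation: [0.998, 0.06, -0.0, -0.0]
ft_force: [-0.1, -0.7, -1.6]
grip_width: 0.354
t 27.35 pos [ 0.4505 -0.267   0.0524] yaw 6.9 q6 0.79 F [-0.1 -0.7 -1.6] grip 0.354
shift mm (tool now) [ 0.1 -1.   2.7] turn deg [-0.  0. -0.] | shift after turn [ 0.1 -1.   2.7]
```

View pics/p1.png

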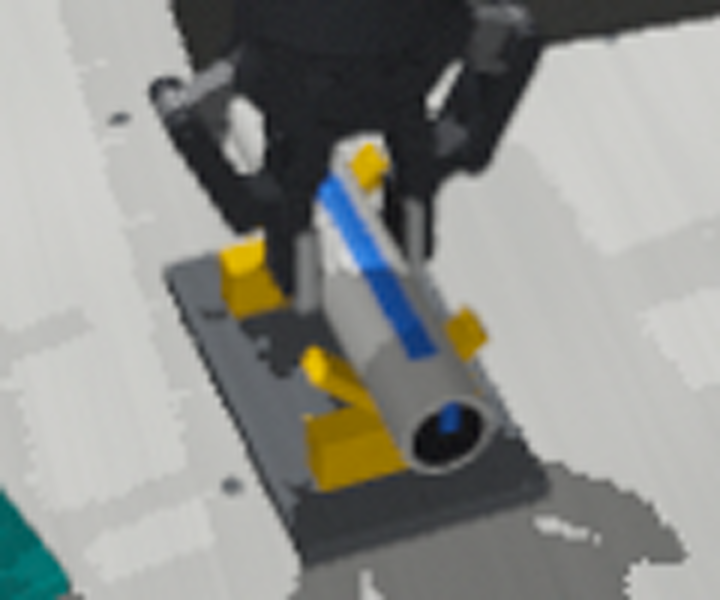

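The tube sits just above both yellow Vs, aligned with the cradle; the end bar at (450,418) points up. I'll lower it the last bit in small steps.

```bash
python3 -m creep '[[[0,-0.8,1],[0,0,0],25],[[0,0,0.7],[0,0,0],25],[[0,0,0],[0,0,0],25],[[0,0,0],[0,0,0],25]]';  python3 -m creep '[[[0,0,0.6],[0,0,0],25],[[0,0,0],[0,0,0],25]]'; python3 -m creep '[[[0,0,0.5],[0,0,0],25],[[0,0,0],[0,0,0],25]]'
```

```text
time: 27.8
ee_pos: [0.4505, -0.2662, 0.0507]
orientation: [0.998, 0.06, -0.0, -0.0]
ft_force: [0.6, 0.2, -1.3]
grip_width: 0.355
time: 28.0
ee_pos: [0.4505, -0.2662, 0.0501]
orientation: [0.998, 0.06, -0.0, -0.0]
ft_force: [-1.7, -0.2, -1.4]
grip_width: 0.355
time: 28.2
ee_pos: [0.4507, -0.2663, 0.0498]
orientation: [0.998, 0.06, 0.0, 0.0]
ft_force: [0.2, 0.0, -0.8]
grip_width: 0.351
```

```bash
python3 -m creep '[[[0,0,0.4],[0,0,0],25],[[0,0,0],[0,0,0],25]]';  python3 -m creep '[[[0,0,0.4],[0,0,0],25],[[0,0,0],[0,0,0],25]]'
```

```text
time: 28.4
ee_pos: [0.4507, -0.2663, 0.0497]
orientation: [0.998, 0.06, 0.0, 0.0]
ft_force: [-0.1, 0.6, 4.1]
grip_width: 0.355
time: 28.6
ee_pos: [0.4507, -0.2663, 0.0497]
orientation: [0.998, 0.06, 0.0, 0.0]
ft_force: [-1.2, 2.6, 6.3]
grip_width: 0.354
```

```bash
python3 -m creep '[[[0,0,-0.4],[0,0,0],33],[[0,0,0],[0,0,0],36],[[0,0,0],[0,0,0],38],[[0,0,0],[0,0,0],42],[[0,0,0],[0,0,0],50],[[0,0,0],[0,0,0],58],[[0,0,-5],[0,0,0],60],[[0,0,-30],[0,0,0],60]]' 25; python3 -m creep '[[[0,0,-40],[0,0,0],60],[[0,-40,-30],[0,0,0],60],[[0,-50,0],[0,0,0],60],[[0,-50,0],[0,0,0],60],[[0,-50,0],[0,0,0],60],[[0,-30,0],[0,0,0],60],[[0,0,0],[0,0,0],60]]'; python3 -c "
from meas import *
p=meas([.4505,-.266,.06,np.radians(-83)],0,name='pics/f1.png')
fs=[imaging.grab_frame(n) for n in('side','top')]
for q in ('jar','wrench','offcut'): print(q,[np.round(finder.place_of(f,q)[0]['xy'],1).tolist() for f in fs])
"
```

```text
time: 29.4
ee_pos: [0.4477, -0.2641, 0.0816]
orientation: [0.998, 0.06, -0.003, -0.003]
ft_force: [0.7, 0.0, -0.3]
grip_width: 0.598
time: 30.1
ee_pos: [0.4226, -0.0446, 0.1544]
orientation: [0.998, 0.063, -0.0, -0.001]
ft_force: [0.1, -0.1, -0.3]
grip_width: 0.604
[array([0.77, 2.7 ]), array([0.73, 5.01])]
both [ 0.4526 -0.2668] -83.1 0.129
side [ 0.4512 -0.264 ] -83.6 0.079
top [ 0.4544 -0.2685] -83.1 0.13
free z [ 0.4534 -0.2664  0.057 ] 0.122
side red ([-17.8], 59, np.float64(0.38))
side blue ([-3.2], 280, np.float64(-2.4))
top red ([-55.6], 23, np.float64(-4.92))
top blue ([-1.7], 242, np.float64(-0.53))
jar [[377.3, 232.3], [280.0, 170.3]]
wrench [[423.5, 266.7], [348.4, 147.6]]
offcut [[438.9, 329.3], [476.1, 262.3]]
```

View pics/f1.png

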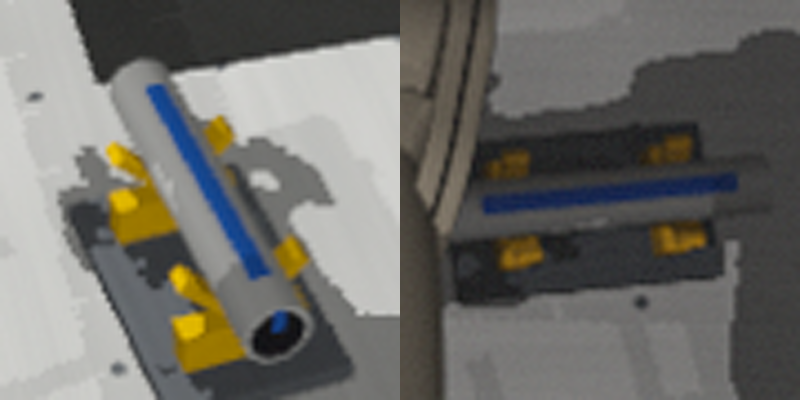

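Tube is seated in both yellow Vs, strip up (readings -3° and -2°); the arm hides its left end in the top view. I'll clear the arm and check the centring from the strip ends.

```bash
python3 -m creep '[[[0,-50,-20],[0,0,0],60],[[0,-50,-20],[0,0,0],60],[[0,-50,0],[0,0,0],60],[[0,-50,0],[0,0,0],60],[[0,-40,0],[0,0,0],60],[[0,0,0],[0,0,0],60]]'; python3 -c "
from meas import *
fs=[imaging.grab_frame(n) for n in('side','top')]
e,u=axes(np.radians(-83.1)); c=np.array([.4505,-.2655,0])
v=[(f,near_mask(f,'tube',(.4505,-.266,.06))[0]) for f in fs]
mid=[]
for f,m in v:
    w=colmask(f,render(f,tube_pts([.451,-.266,.06,np.radians(-83.1)])),'blue'); w[:, :]=w*(w>25)
    ys,xs=np.nonzero(w); P=np.array([onz(f,(x,y),.076) for x,y in zip(xs,ys)]); s=(P-c)@e*1000; lat=(P-c)@u*1000
    print('strip ends along cradle x, mm',np.percentile(s,[0.5,99.5]).round(1),'mid',np.percentile(s,[0.5,99.5]).mean().round(2),'mean',s.mean().round(2),'lat',lat.mean().round(1),len(s))
for n,vv in(('both',v),('side',v[:1]),('top',v[1:])):
    q,cc=fit(vv,lambda q:tube_pts([q[0],q[1],.06,q[2]]),[.452,-.266,np.radians(-83)],[.005,.005,.03]);print(n,q[:2],np.degrees(q[2]),cc)
    
for (f,m),n in zip(v,('side','top')):
    q,_=fit([(f,m)],lambda q:tube_pts([q[0],q[1],.06,q[2]]),[.452,-.266,np.radians(-83)],[.005,.005,.03])
    print(n,'phi',phi(f,m,[q[0],q[1],.06,q[2]],'blue',0.))
for f in fs: print('offcut',[(np.round(d['xy'],1).tolist(),round(float(d['score']),2)) for d in finder.place_of(f,'offcut')])
f=fs[1]; cv2.imwrite('pics/f2.png',cv2.resize(f['color'][130:330,200:520],(800,500),interpolation=cv2.INTER_CUBIC))
"
```

```text
time: 31.3
ee_pos: [0.3955, 0.1872, 0.1916]
orientation: [0.998, 0.063, 0.0, -0.001]
ft_force: [-0.7, -0.9, -0.5]
grip_width: 0.598
strip ends along cradle x, mm [-68.3 101.9] mid 16.82 mean 10.48 lat -0.3 270
strip ends along cradle x, mm [-66.9  69.6] mid 1.36 mean 3.78 lat 2.9 236
both [ 0.45206029 -0.26704277] -83.44160606430897 0.09578058123588562
side [ 0.45064585 -0.26626765] -83.58783424283195 0.04672253131866455
top [ 0.45396838 -0.26650209] -83.25928599737304 0.06436920166015625
side phi ([0.0], 290, np.float64(-2.67))
top phi ([-1.1], 277, np.float64(-0.69))
offcut [([438.7, 327.3], 0.82)]
offcut [([449.1, 169.2], 0.67), ([356.6, 227.8], 0.22)]
```

View pics/f2.png

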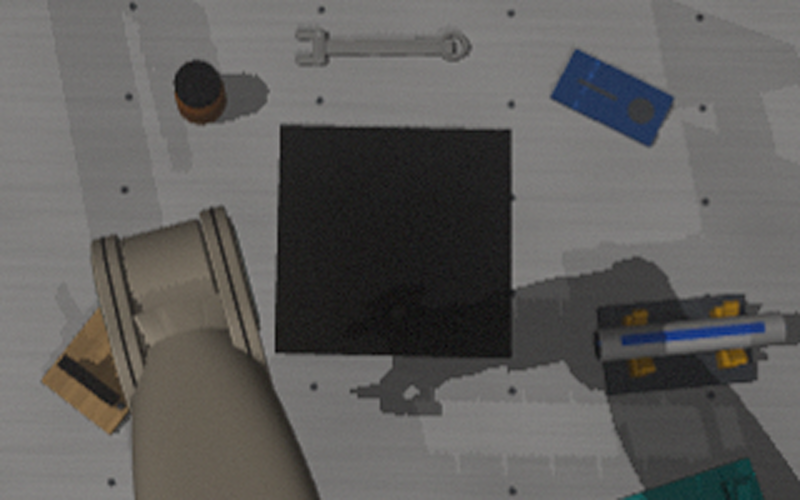

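The top view shows the tube in the yellow cradle, strip along its top at (692,334). The jar, wrench and offcut look unmoved. Handing in.

```bash
python3 -c "
from h import *
print(manip.close_job(), manip.get_state()['time'])"
```

```text
the job is handed in; nothing more can be done
the job is handed in; nothing more can be done
```

The tube is lying in the two yellow V-supports with its blue strip straight up, and I handed the job in just after 31 s of the 51 s allowed. I picked it from the black V-stand, laid it flat on the mat and let go. I then rolled it about 121° (34 mm) toward the robot in four light strokes of about 7 N with the shut fingertips, picked it up level and set it down until it touched the cradle.

**Last checks**
- **Strip:** it reads 0° from straight up in the side view and -1° in the top view. The readings just after release were -3° and -2°.
- **Position:** the tube is seated. At contact the tool height matched the predicted 60 mm axis height, and the tube's direction agrees with the cradle to about 0.5°.
- **Centring:** the tube is about 1 to 1.5 mm off the cradle's middle lengthwise, which is within what the cameras can measure. I left it rather than regrip.
- **Other objects:** the jar, wrench and offcut are within a few pixels of where they started, and look unmoved.

**Checks that disagreed**
- **Strip on the mat:** one brightness-based reading from the top view gave 7.4° before the pickup. I rejected it because it loses the tube's dark flank; the other readings there were between -1° and 1.6°.
- **Strip ends, side view:** the +x end was spoiled by the blue bar on the tube's end face, so I judged the centring from the other strip ends and the outline fits.
- **Offcut:** one detection from the top view mistook the tube's strip for the offcut. A repeat found the offcut in its place.
- **Cameras:** the side and top views disagree by 3 to 4 mm in x. I corrected for it using the known grasp position.

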